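# Seat the nest plate on its drive pin and latch it

### The arm

A 7-joint arm with a two-finger parallel gripper is mounted at the origin on a cart in front of the work surface, level with it; the furniture and walls round the work are solid. World frame = base frame: x ahead of the robot, y to its left, z up, the work surface at z = 0. Lengths are in mm, angles in degrees, forces in N, time in s.
With the tool pointing down it reaches from about 425 to 1025 mm from the base axis. Payload 3.6 kg.
Tool frame: the origin (TCP) lies at the very end of the fingers, on their centre line; the grasp point (between the pads) lies 19 mm behind it; z points along the fingers, y is the line along which they close (so a half turn about z gives the same grasp; the last joint's range is limited). The gripper opens to 85 mm and grips with 20 to 120 N. Pads are 22 mm wide; open, the fingers measure 114 mm over their backs; the gripper's body (76 mm by 85 mm) begins 54 mm behind the grasp point. The pads swing forward as they close: fully open they stand 13 mm farther back than shut.
Start: joints at [65.002, 33.873, 2.773, 92.16, -1.908, 54.013, -1.931], TCP at [243.693, -682.82, 231.302] pointing down, gripper open.
Joint ranges: [-153.93, 153.93], [-27.13, 128.08], [-72.61, 78.16], [10.71, 143.7], [-87.88, 267.88], [4.46, 118.87], [-176.78, 176.78]. Speed limits (degrees/s): [147.25, 147.25, 180, 180, 180, 180, 180].

### API

Orientations are given as [roll, pitch, yaw] about the fixed x, y, z axes, in that order (R = Rz(yaw) Ry(pitch) Rx(roll)).
In Python, from rig import ctrl gives the robot as it stands. The module is installed in compiled form; this text tells all that it offers.
- The arm moves only by the tool step_arm, never from a script. Its argument "increments" is a list of rows, each a list of 5 numbers: the closure, from 0 (fully open) to 1 (shut), then the shift along the world's x, y, z in mm, then the turn about the world's z in rad. In form: [[claw, tx, ty, tz, yaw], ...]. A call has 1 to 10 rows; each row is the pose to reach, as a shift and turn from the pose commanded when the call began; what a row does not reach only later rows make up. A row lasts 1/8 s, in which the tool goes at most 62.5 mm and 10.7 degrees, less where a joint would pass 70% of its speed; a pose out of reach is approached as far as the arm can. A call with a gripper value outside its range is refused whole. The fingers move at their own pace and stop on an object; the grip force is fixed at half the most. Time passes only in rows, so rows that repeat a pose let the fingers close. It gives the time, the measured TCP pose, the force, the opening and the grip force at its end, in the units of the state.
- ctrl.observe(): the state, without advancing time (a new reading comes with each control period).
- ctrl.camera(name): name is "scene" or "top" or "wrist"; returns a dict with "color" (480x640x3 uint8, red, green, blue), "fx", "fy", "cx", "cy" (pixels), "k1" (the pictures are not rectified: a ray, as slopes to the right and down, at radius r is drawn at 1 + k1 r^2 times it, then the intrinsics apply), "eye" and "rotation" of the camera in the world. Camera axes: x right, y up, looking along -z (the intrinsics and any distortion apply to the point x, -y, -z); pixel columns grow to the right and rows downward; lengths in mm; the calibration is good to about 2 mm. A picture is of the moment at which its call begins. There is no depth.
- ctrl.hand_in(): hands the job in; it is judged then, once.
Trained networks look in a picture, given as the dict that the camera call returned (one of the last four; its "shot" number tells which), for a name from the list of things; names that differ only in an ending like _2 or _b are one class to them, and where a whole thing is asked for, a point or a joint stands for the part that bears it (a point fixed in the world has none). Each returns a list of dicts, best first, with "p" (0 to 1); they miss things now and then, are a little off and sometimes report something else, mostly with a low value. They report only what shows in the picture. A call takes as long as a camera call.
- ctrl.recognise(picture, thing): "xyz" ([x, y, z] in mm, in world coordinates, good to about 4 mm: the middle of the surface that is visible of it).
- ctrl.masks_of(picture, thing): "pixels" (480x640 bool, what is visible of it).
The state is a dict: "t": time; "joint_pos": joint angles; "qd": joint speeds; "joint_torque": joint torques, N m; "tcp_pos": TCP position; "tcp_rot": TCP orientation; "wrist_force": force on the tool from outside, world axes, zero at the start; "torque": the same for the moment, N m; "width": finger opening in mm; "finger_force": force on a finger pad.
Only numpy, scipy, OpenCV 4.12 (cv2) and the standard library are available. Lean on these libraries where they do the work, as an engineer would, in place of code of your own. Each camera call takes 0.05 s, during which the arm holds its last target. There are 200 camera calls.

### The job

The round nest plate of the washer-fitting stand was put back on its spindle out of line and rides high on the drive pin. Push it round with a closed fingertip until the notch in its rim stands over the pin, press the hub down until the plate is fully home, then push the red latch knob round to its stop so that the latch holds the plate down. Do not grip or lift the plate or force anything, and leave the bolts and the other loose things on the table where they are.

Things in the scene. Friction and masses are not known exactly. Their poses are not given: they have to be found in the camera images.
- base: Grey stand, fixed to the table: foot plate 168 x 206 x 15 mm high with a round housing of radius 79 mm, top 29 mm up. Origin on the table, on the vertical spindle axis of the plate (the foot reaches 84 mm to local -x, +x and -y, 122 mm to +y). Local -x points from the axis to the drive pin, local +y from the axis to the latch post.
- drive_pin (a point): Top of the steel drive pin that stands on the housing, 66.5 mm from the axis, next to a red mark on the housing's edge and wall and on the foot below; 12 mm across with a bullet nose 6 mm across, top 38.8 mm above the table. Its outer 4 mm show outside the plate's rim.
- plate (a joint): Turn of the nest plate about the vertical spindle, rad, growing anticlockwise seen from above, endless either way; at 0 (or any full turn) its notch is over the pin. Light friction (about 0.06 N m); stays where left. Steel disc, radius 68 mm, 8 mm thick, always level; its top is 47 mm above the table at the start, 38 mm when home.
- plate_notch (a point): Middle of the one notch in the plate's rim, 66.5 mm from the axis, at the plate's underside; 16 mm wide, 12 mm deep, a red line points to it. Four black cups, 24 mm across, 18 mm high, stand on the plate 48 mm from the axis at 45, 135, 225 and 315 degrees from the notch; 44 mm are free between neighbours, where a closed fingertip fits and can push a cup sideways.
- plate_lift (a joint): How far the plate is pressed down its spindle, m: 0 = riding on the pin's nose, as at the start; 0.009 = fully home on its stop; negative = lifted. Its sleeve drags, so it does not drop by itself even in line; a press of 4 to 9 N sinks it, and it stays down. It sinks fully only with the notch over the pin: pin nose and notch pull it in from about 3 degrees off.
- hub_top (a point): Middle of the flat top of the dark steel hub in the plate's centre, 32 mm across, 24 mm above the plate's upper face, 71 mm above the table at the start; the place to press. Nothing on the stand needs, or should get, more than 30 N.
- latch (a joint): Swing of the latch, rad: 0 = open, arm along the stand's local +x; grows clockwise seen from above; pi/2 = closed on its stop, arm pointing to the spindle with its tip over the rim. Steel arm 44 mm long, 16 mm wide, 39.5 to 47 mm above the table: the rim of a plate that is not home blocks it at about 0.9. Turns with light friction (about 0.05 N m), stays where left.
- latch_knob (a point): Middle of the top of the red knob on the latch arm, 16 mm across, 28 mm high, its top 75.5 mm above the table, 30 mm from the latch pivot; pushed from the side to swing the latch.
- latch_pivot (a point): Vertical axis of the latch, at the arm's upper face, 100 mm from the spindle axis on the stand's local +y; a screw head stands 5 mm above it.
- bolt_a: Yellow-zinc hex bolt standing on its head, 19 x 17 x 47 mm; bystander on the right of the stand. Origin under its centre.
- bolt_b: Like bolt_a; bystander.
- bolt_c: Like bolt_a; bystander.
- washer_bolt: Hex bolt standing on its head with a washer threaded on, 28 x 28 x 47 mm; bystander near the other standing bolts.
- lying_bolt_a: Hex bolt lying on the table, 37 x 45 x 17 mm; bystander.
- counter: White hand tally counter lying on the table, 55 x 73 x 29 mm; bystander.
- parts_drawers: Grey steel drawer box standing between the robot and the stand, fixed: 179 x 200 mm, 158 mm high, top drawer a little open towards the stand. Keep the gripper's body clear of it: the plate is best pushed where it turns past the right or far side, seen from the robot, in several pushes if need be. Open cartons up to 0.37 m high stand 5 to 10 cm behind the stand.

How it is judged (in metres and radians):
On the way, in this order (a step that is already met when the one before it is completed fails the run):
1. the plate is home on its drive pin (value of joint plate_lift above 0.0075 m and horizontal distance between plate_notch and drive_pin below 0.003 m), for 0.2 s.
2. the latch is swung over the rim to its stop (value of joint latch above 1.48 rad), for 0.2 s.
At the end, for the whole second after the job is handed in: The plate is home (within 1.5 mm of its stop) with its notch within 3 mm of the pin's centre, the latch is within 0.09 rad of its stop over the rim, and both are at rest (all of step 1 and value of joint latch above 1.48 rad and velocity of joint each of latch, plate below 0.1 rad/s and velocity of joint plate above -0.1 rad/s); the robot touches nothing.
It fails at once if the plate was lifted more than 4 mm off the pin (value of joint plate_lift below -0.004 m).
It fails at once if the fingers gripped, pressed or pushed a part of the stand with more than 38 N (contact force between the fingers and base above 38 N).
It fails at once if a loose thing on the table was moved more than 15 mm (distance of any of bolt_a, bolt_b, bolt_c, washer_bolt, lying_bolt_a, counter from where it was at the start of the episode above 0.015 m).
It also fails if it takes over 54 s, if anything falls off the work surface, if the arm or the gripper's body presses on something with over 40 N, if the wrist force passes 120 N, or if a joint passes its speed limit or range.

## Working session

There is one attempt and no reset: what is moved stays moved. The work goes in short steps, Python scripts to look and compute and a tool call to move; the robot and the scene stay as the last step left them, time stands still between calls to the robot, and variables do not carry over. Pictures are saved under pics/ and viewed, at most 12 in all, crops included, and the job is handed in when it is done.

Besides the shell and the picture viewer there is one more tool, called as name(argument=value, ...) on one line, values as JSON. step_arm: Moves the arm, as the interface text tells. Its arguments: {"type":"object","properties":{"increments":{"type":"array"}},"required":["increments"]}

```bash
mkdir -p pics
cat > h.py <<'E'
import numpy as np, cv2
from rig import ctrl
def ray(c,u,v):
    K=np.array([[c['fx'],0,c['cx']],[0,c['fy'],c['cy']],[0,0,1.]])
    p=cv2.undistortPoints(np.array([[[u,v]]],float),K,np.array([c['k1'],0,0,0,0.]))[0,0]
    return np.array(c['eye'],float),np.array(c['rotation'])@np.array([p[0],-p[1],-1.])
def at(c,u,v,z):
    e,d=ray(c,u,v); return e+d*(z-e[2])/d[2]
def px(c,P):
    q=np.array(c['rotation']).T@(np.array(P,float)-np.array(c['eye'])); x,y=q[0]/-q[2],-q[1]/-q[2]
    k=1+c['k1']*(x*x+y*y); return np.array([c['cx']+c['fx']*x*k,c['cy']+c['fy']*y*k])
def save(c,n): cv2.imwrite('pics/'+n,c['color'][:,:,::-1])
E
python3 - <<'E'
from h import *
for n in ['top','scene']:
    c=ctrl.camera(n); save(c,n+'0.png'); print(n,np.round(c['eye']),c['fx'],c['k1'])
    for t in ['base','drive_pin','plate','plate_notch','hub_top','latch_knob','latch_pivot','bolt_a','washer_bolt','counter','lying_bolt_a','parts_drawers']:
        try: print(t,[(np.round(r['xyz']).tolist(),round(r['p'],2)) for r in ctrl.recognise(c,t)[:4]])
        except Exception as e: print(t,e)
E
```

```text
top [ 284. -198.  947.] 464.7127507616768 0.022550726881673217
base [([565.0, -83.0, 40.0], 0.9), ([572.0, -218.0, 17.0], 0.65)]
drive_pin [([568.0, -83.0, 50.0], 0.67)]
plate [([572.0, -96.0, 46.0], 0.72)]
plate_notch [([573.0, -98.0, 46.0], 0.81)]
hub_top [([574.0, -97.0, 46.0], 0.66)]
latch_knob [([580.0, 4.0, 45.0], 0.81), ([420.0, -366.0, 26.0], 0.6)]
latch_pivot [([566.0, -82.0, 42.0], 0.67)]
bolt_a []
washer_bolt [([572.0, -244.0, 11.0], 0.64)]
counter [([422.0, -367.0, 24.0], 0.74)]
lying_bolt_a []
parts_drawers [([573.0, -95.0, 45.0], 0.62)]
scene [-109. -606.  545.] 448.6463913614078 -0.05397150387087551
base [([562.0, -141.0, 43.0], 0.93)]
drive_pin [([569.0, -138.0, 42.0], 0.94)]
plate [([578.0, -113.0, 48.0], 0.91)]
plate_notch [([576.0, -114.0, 45.0], 0.9)]
hub_top [([569.0, -114.0, 46.0], 0.64), ([576.0, -224.0, 17.0], 0.24)]
latch_knob []
latch_pivot [([563.0, -136.0, 38.0], 0.73), ([570.0, -111.0, 48.0], 0.27)]
bolt_a [([536.0, -216.0, 20.0], 0.41)]
washer_bolt [([574.0, -115.0, 45.0], 0.72), ([575.0, -248.0, 13.0], 0.41)]
counter [([414.0, -371.0, 20.0], 0.77)]
lying_bolt_a [([447.0, -433.0, 8.0], 0.54), ([580.0, -115.0, 49.0], 0.48)]
parts_drawers []
```

View pics/top0.png

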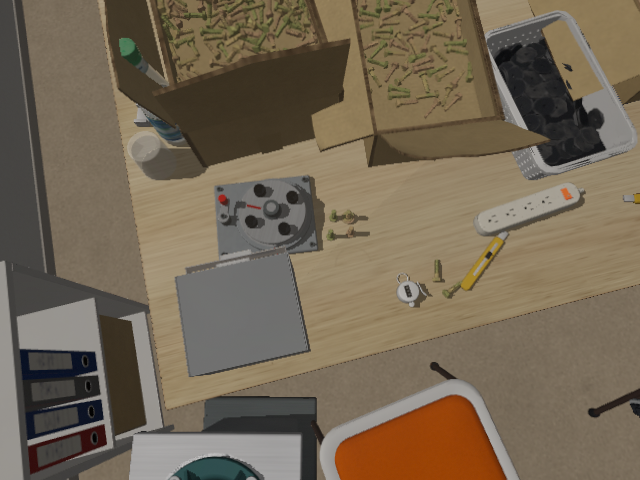

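View pics/scene0.png

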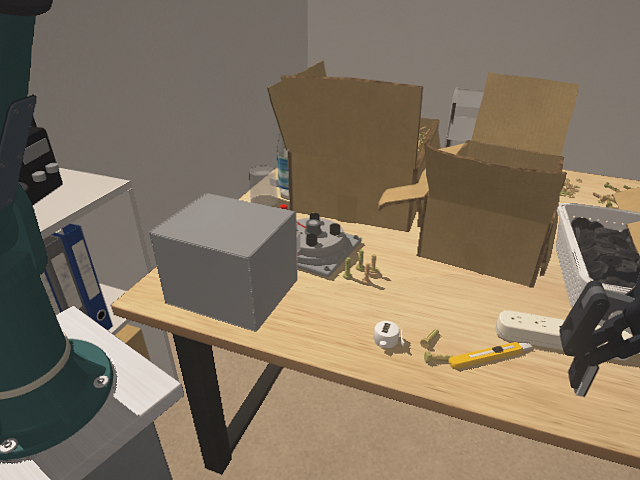

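The top view shows the stand with its hub near (272,209), the red line pointing left, the knob at (223,199) and the pivot at (224,217). Bolts stand at (330-352,212-236), and the drawer box is below the stand. I'll zoom in to measure.

Run:
```python
from h import *
c=ctrl.camera('top'); im=c['color'][165:265,200:370,::-1]
cv2.imwrite('pics/z1.png',cv2.resize(im,None,fx=4.7,fy=4.7,interpolation=cv2.INTER_CUBIC))
h=at(c,272,208.5,71);k=at(c,223,199,75.5);p=at(c,224.5,217,52)
print(h,k,p,np.hypot(*(h-p)[:2]),np.hypot(*(k-p)[:2]))
hsv=cv2.cvtColor(c['color'],cv2.COLOR_RGB2HSV)
m=((hsv[...,0]<8)|(hsv[...,0]>172))&(hsv[...,1]>140)&(hsv[...,2]>60)
m[:165]=0;m[265:]=0;m[:,:200]=0;m[:,330:]=0
n,l,s,ce=cv2.connectedComponentsWithStats(m.astype(np.uint8))
for i in range(1,n): print(s[i],ce[i],at(c,*ce[i],47))
```

```text
Traceback (most recent call last):
  File "h.py", line 8, in at
    e,d=ray(c,u,v); return e+d*(z-e[2])/d[2]
                                        ~^^^
IndexError: invalid index to scalar variable.
```

View pics/z1.png

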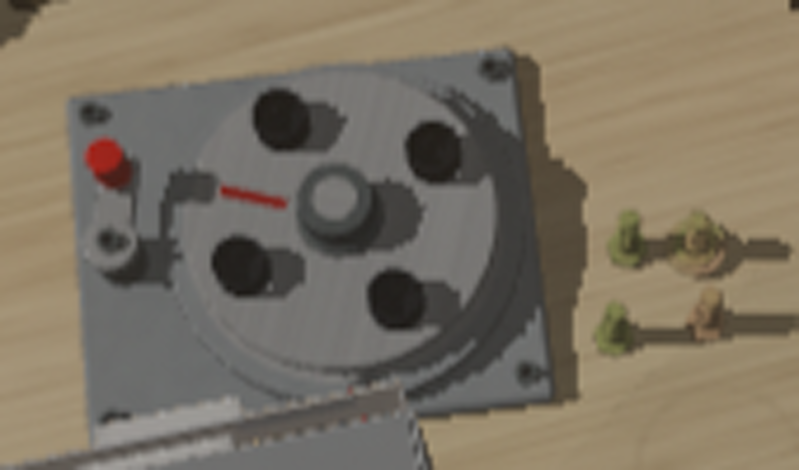

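```bash
sed -i "s/np.array(c\['rotation'\])/RR(c)/g; 2a from scipy.spatial.transform import Rotation\ndef RR(c): return Rotation.from_euler('xyz',c['rotation'],degrees=True).as_matrix()" h.py
python3 - <<'E'
from h import *
c=ctrl.camera('top');print(c['rotation'])
f=lambda X,Y,z:at(c,200+X/4.7-.4,165+Y/4.7-.4,z)
h=f(334,199,71);k=f(104,157,75.5);p=f(113,241,52)
print(h,k,p,np.hypot(*(h-p)[:2]),np.hypot(*(k-p)[:2]))
a=p-h; print('axis ang +y',np.degrees(np.arctan2(a[1],a[0])))
cups=[f(*q,65) for q in [(282,120),(433,152),(241,266),(396,299)]]
m=np.mean(cups,0); print('cup mean',m)
for q in cups: print(q, np.degrees(np.arctan2(*(q-m)[[1,0]])),np.hypot(*(q-m)[:2]))
l1=f(222,190,47);l2=f(286,204,47);d=l1-l2;print('line',l1,l2,np.degrees(np.arctan2(d[1],d[0])),np.degrees(np.arctan2(*(l1-m)[[1,0]])))
for n,q in dict(c1=(93,112),c2=(495,67),c3=(530,373)).items(): print(n,f(*q,15))
cor=[f(*q,15) for q in [(68,100),(512,48),(553,400)]];print('corners',cor)
for q in [(628,215),(700,225),(612,315),(708,300)]: print('bolt',f(*q,40))
print('drawer front',f(400,392,158),f(95,445,158),f(415,400,158))
print(ctrl.observe())
E
```

```text
[ 14.49752663   0.22224573 -89.49770163]
[577.83633367 -91.89166206  71.        ] [594.1791509   5.1762089  75.5      ] [564.50492627   4.46297717  52.        ] 97.27251885529567 29.682794791832023
axis ang +y 97.87730230569636
cup mean [575.58179268 -93.02737425  65.        ]
[615.29876411 -67.59646928  65.        ] 32.63156658068434 47.161093576020434
[ 601.29132856 -132.69639101   65.        ] -57.05268062494369 47.27167361154064
[549.84143645 -53.04657787  65.        ] 122.7741636305761 47.550289353219384
[ 535.8956416  -118.77005882   65.        ] -147.03027467623866 47.30408435742532
line [589.60224972 -40.24127355  47.        ] [583.4381285  -68.26240068  47.        ] 77.59360882464956 75.12518078669234
c1 [637.21375826  25.62812707  15.        ]
c2 [ 660.47136796 -156.23677222   15.        ]
c3 [ 516.79413696 -174.15024924   15.        ]
corners [array([642.90531677,  37.32502052,  15.        ]), array([ 669.80541378, -163.84475066,   15.        ]), array([ 504.67842165, -184.3966355 ,   15.        ])]
bolt [ 581.86537722 -216.55504978   40.        ]
bolt [ 577.52553731 -247.
[... 264 characters left out ...]
{'t': 1.4, 'joint_pos': array([65.00121026, 33.87305426,  2.77516334, 92.16166996, -1.90904956,
       54.0135246 , -1.93087328]), 'qd': array([ 0.02615135,  0.00597065, -0.01812408, -0.07688617,  0.08047616,
        0.0480301 , -0.00589921]), 'joint_torque': array([-2.96349035e-04, -5.48635125e+01,  1.54607199e+00, -1.98531157e+01,
        9.38446610e-03,  1.65246885e-03,  1.06981016e-06]), 'tcp_pos': array([ 243.67883768, -682.80636635,  231.29680072]), 'tcp_rot': array([-1.79998078e+02,  1.81861497e-03,  1.96411366e+01]), 'wrist_force': array([ 0.14267549,  0.26131823, -0.278526  ]), 'torque': array([ 0.00024114, -0.03486387, -0.00832092]), 'finger_force': 0.0, 'width': 85.83825006017396}
```

step_arm(increments=[[1,29,49,0,-0.05],[1,58,98,0,-0.1],[1,87,147,0,-0.15],[1,116,196,0,-0.2],[1,145,245,0,-0.25],[1,174,294,0,-0.3],[1,203,343,0,-0.35],[1,232,392,0,-0.4],[1,261,441,0,-0.5],[1,290,490,0,-0.55]])

```text
t: 2.65
tcp_pos: [534.7, -191.3, 231.7]
tcp_rot: [180.0, -0.1, -12.0]
wrist_force: [0.0, -0.6, -0.3]
width: -0.1
finger_force: 0.0
```

step_arm(increments=[[1,20,35,-10,0],[1,33,54,-40,0],[1,33,54,-80,0],[1,33,54,-80,0]])

```text
t: 3.15
tcp_pos: [564.4, -137.9, 148.9]
tcp_rot: [180.0, 0.4, -11.8]
wrist_force: [-0.7, -0.3, -1.0]
width: -0.1
finger_force: 0.0
```

Run:
```python
from h import *
o=ctrl.observe();print(o['t'],o['tcp_pos'],o['tcp_rot'],o['joint_pos'],o['width'],o['wrist_force'])
c=ctrl.camera('top')
im=c['color'][100:280,160:400,::-1].copy()
cv2.imwrite('pics/z2.png',cv2.resize(im,None,fx=3.3,fy=3.3,interpolation=cv2.INTER_CUBIC))
for z in (0,150,300): print(z,at(c,205,165,z),at(c,315,130,z),at(c,372,160,z))
```

```text
3.15 [ 564.43450523 -137.90873548  148.91897284] [179.98781678   0.37823862 -11.82264763] [  5.09300954  30.02301532   5.75307213 114.68430055  -4.90597111
  35.89659972 -87.74770551] -0.13493191032731197 [-0.70369811 -0.33721795 -1.0474951 ]
0 [697.21738691  64.1574792    0.        ] [ 783.4918165  -176.09489818    0.        ] [ 711.84691566 -302.32507257    0.        ]
150 [631.79932961  22.54063278 150.        ] [ 704.40307885 -179.64237141  150.        ] [ 644.11072526 -285.87064752  150.        ]
300 [566.38127231 -19.07621363 300.        ] [ 625.31434119 -183.18984465  300.        ] [ 576.37453485 -269.41622247  300.        ]
```

View pics/z2.png

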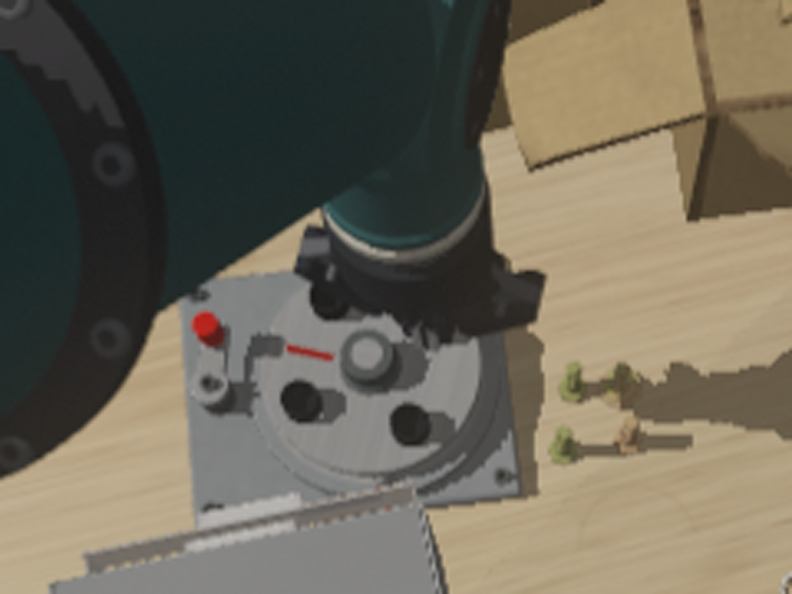

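The view is clear: the fingers are right of the hub and between the two right-hand cups. A carton flap tip shows at crop (530,165), so I'll triangulate it before pushing.

Run:
```python
from h import *
c=ctrl.camera('top');s=ctrl.camera('scene')
def tri(a,b):
    e1,d1=ray(c,*a);e2,d2=ray(s,*b)
    t=np.linalg.lstsq(np.c_[d1,-d2],e2-e1,rcond=None)[0]
    return e1+d1*t[0],e2+d2*t[1]
print(tri((320,150),(379,204)))
print('carton corner',tri((371,165),(420,262)))
```

```text
(array([ 688.19622908, -188.86301676,   98.29129795]), array([ 690.99716025, -192.90151361,   99.57879357]))
carton corner (array([ 709.10912068, -302.14959585,  -20.75960235]), array([ 708.28042843, -300.86053588,  -21.26157973]))
```

step_arm(increments=[[1,0,0,-20,0],[1,0,0,-50,0],[1,0,0,-80,0],[1,0,0,-97,0],[1,0,0,-99,0],[1,0,0,-99,0]])

```text
t: 4.05
tcp_pos: [567.6, -139.2, 53.3]
tcp_rot: [180.0, -0.1, -11.9]
wrist_force: [0.0, -0.3, 0.2]
width: -0.1
finger_force: 0.0
```

```bash
python3 -c "
import numpy as np
A=np.array([576.3,-92]);C=np.array([566.7,-138.8]);y0=-102
for i in range(1,21):
    f=-101.5+6.1*i; p=A+48*np.array([np.cos(np.radians(f)),np.sin(np.radians(f))])
    if i==11: C=q;y0=f-6.1;print()
    print('[1,%d,%d,0,%.2f],'%(*(p-C).round(),np.radians(f-y0)),end='');q=p.round()
"
```

```text
[1,5,-1,0,0.12],[1,10,-1,0,0.22],[1,15,-1,0,0.33],[1,20,0,0,0.43],[1,25,1,0,0.54],[1,30,3,0,0.65],[1,34,6,0,0.75],[1,39,9,0,0.86],[1,43,12,0,0.97],[1,46,16,0,1.07],
[1,3,4,0,0.11],[1,6,8,0,0.21],[1,8,13,0,0.32],[1,9,18,0,0.43],[1,11,23,0,0.53],[1,11,28,0,0.64],[1,11,33,0,0.75],[1,11,38,0,0.85],[1,10,43,0,0.96],[1,8,48,0,1.06],
```

step_arm(increments=[[1,5,-1,0,0.12],[1,10,-1,0,0.22],[1,15,-1,0,0.33],[1,20,0,0,0.43],[1,25,1,0,0.54],[1,30,3,0,0.65],[1,34,6,0,0.75],[1,39,9,0,0.86],[1,43,12,0,0.97],[1,46,16,0,1.07]])

```text
t: 5.3
tcp_pos: [613.2, -124.6, 53.7]
tcp_rot: [179.8, 0.1, 49.6]
wrist_force: [0.7, -1.8, -0.8]
width: 0.2
finger_force: 0.8
```

step_arm(increments=[[1,3,4,0,0.11],[1,6,8,0,0.21],[1,8,13,0,0.32],[1,9,18,0,0.43],[1,11,23,0,0.53],[1,11,28,0,0.64],[1,11,33,0,0.75],[1,11,38,0,0.85],[1,10,41,0,0.92],[1,10,41,0,0.92]])

```text
t: 6.55
tcp_pos: [623.5, -83.0, 53.6]
tcp_rot: [179.9, 0.1, 102.1]
wrist_force: [0.4, -1.7, 1.2]
width: 0.0
finger_force: 0.6
```

Run:
```python
from h import *
o=ctrl.observe();print(o['t'],o['tcp_pos'],o['tcp_rot'],o['joint_pos'],o['wrist_force'])
p=o['tcp_pos']-np.array([576.3,-92,0]);print(np.degrees(np.arctan2(p[1],p[0])),np.hypot(*p[:2]))
c=ctrl.camera('top');w=ctrl.camera('wrist')
a=cv2.resize(c['color'][165:265,200:340,::-1],(560,400),interpolation=cv2.INTER_CUBIC)
cv2.imwrite('pics/z3.png',np.vstack([a,cv2.resize(w['color'][:,:,::-1],(560,420))[:200]]) if 0 else np.hstack([a,cv2.resize(w['color'][:,:,::-1],(240,400))])[:, :800])
```

```text
6.55 [623.47041025 -82.98169773  53.55281192] [1.79916527e+02 1.21471380e-01 1.02059142e+02] [ 20.41038086  42.47767671 -24.80602306 110.18016473  30.75481532
  33.8669862  -12.61491774] [ 0.3771876  -1.73654821  1.20708521]
10.823514791726668 48.02475797584228
```

View pics/z3.png

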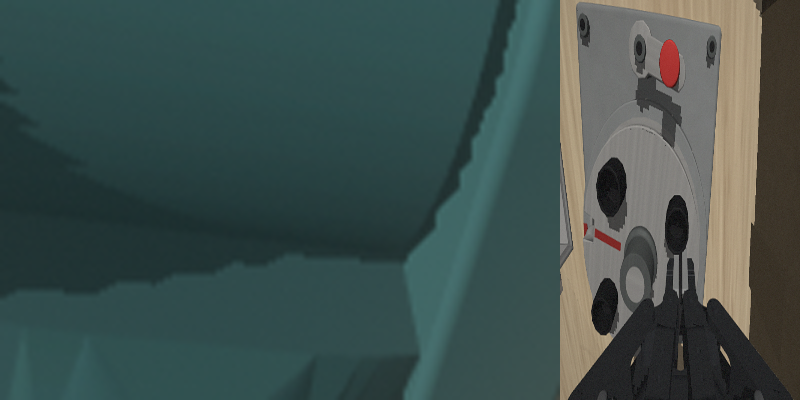

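The top camera is blocked. The wrist camera shows the red line close to the pin's red mark at left (585,230), so I'll take that picture at full size.

Run:
```python
from h import *
w=ctrl.camera('wrist');save(w,'w4.png')
hsv=cv2.cvtColor(w['color'],cv2.COLOR_RGB2HSV)
m=((hsv[...,0]<8)|(hsv[...,0]>172))&(hsv[...,1]>140)&(hsv[...,2]>60)
n,l,s,ce=cv2.connectedComponentsWithStats(m.astype(np.uint8))
for i in range(1,n):
  if s[i][4]>15:
    print(s[i],ce[i],at(w,*ce[i],47))
A=[576.3,-92]
pt=lambda r,d,z:[A[0]+r*np.cos(np.radians(d)),A[1]+r*np.sin(np.radians(d)),z]
print('pred hub',px(w,A+[71]),'pin',px(w,pt(66.5,187.4,38.8)),'pivot',px(w,pt(100,97.4,52)))
```

```text
[ 265   47   54   58 2447] [291.87658357  76.07846342] [593.18442169   6.00620922  47.        ]
[ 63 268  10  16 103] [ 67.25242718 273.96116505] [514.29758308 -89.35450713  47.        ]
[ 92 275  70  26 668] [126.41167665 287.71706587] [539.71477265 -90.31811873  47.        ]
pred hub [193.94777796 339.12127017] pin [ 69.7357418  287.03069863] pivot [205.12196708  52.33602162]
```

View pics/w4.png

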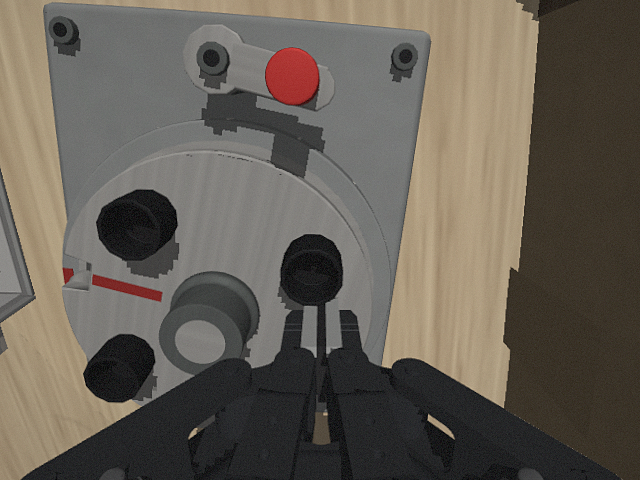

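The notch at (78,276) is close to the red mark at (67,273), with the hub at (200,341) and the driven cup at (311,270). I'll work out the remaining angle.

Run:
```python
from h import *
w=ctrl.camera('wrist')
h=at(w,200,341,71);p=at(w,212,57,52);k=at(w,292,76,75.5)
l1=at(w,93,278.5,47);l2=at(w,161,297,47)
b=[at(w,65,31,18),at(w,404,57,18)]
d=l1-l2;ang=lambda v:np.degrees(np.arctan2(v[1],v[0]))%360
print('hub',h,'piv',p,'knob',k,'ax->piv',ang(p-h),np.hypot(*(p-h)[:2]))
print('line dir',ang(d),'from hub',ang(l1-h),ang((l1+l2)/2-h))
print('bolt edge dir',ang(b[1]-b[0]),b,'knob dir',ang(k-p))
print('notch floor mid',at(w,91,277,47),ang(at(w,91,277,47)-h))
print('red mark edge z29',at(w,67,274,29),ang(at(w,67,274,29)-h))
```

```text
hub [578.56652111 -92.08842019  71.        ] piv [565.8379207    6.28815353  52.        ] knob [595.45178905   4.61654584  75.5       ] ax->piv 97.37234255693171 99.19661045580892
line dir 175.23791176609785 from hub 176.54808987629042 177.0464889305833
bolt edge dir 7.544851040399025 [array([494.14500754,   6.35732642,  18.        ]), array([635.17489502,  25.03658636,  18.        ])] knob dir 356.7692657790992
notch floor mid [524.47986706 -88.3572156   47.        ] 176.05366401928578
red mark edge z29 [503.11116967 -99.84811561  29.        ] 185.87155647303564
```

step_arm(increments=[[1,-1,3,0,0.06],[1,-2,6,0,0.13],[1,-3,9,0,0.19],[1,-3,9,0,0.19]])

```text
t: 7.25
tcp_pos: [619.6, -73.0, 52.4]
tcp_rot: [-180.0, 0.0, 113.0]
wrist_force: [0.2, -0.9, 0.8]
width: 0.1
finger_force: 0.5
```

Run:
```python
from h import *
o=ctrl.observe();print(o['tcp_pos'])
w=ctrl.camera('wrist');save(w,'w5.png')
hsv=cv2.cvtColor(w['color'],cv2.COLOR_RGB2HSV)
m=((hsv[...,0]<8)|(hsv[...,0]>172))&(hsv[...,1]>140)&(hsv[...,2]>60)
n,l,s,ce=cv2.connectedComponentsWithStats(m.astype(np.uint8))
for i in range(1,n):
  if s[i][4]>15:
    ys,xs=np.where(l==i)
    P=np.array([at(w,x,y,47)[:2] for x,y in zip(xs,ys)]);v=np.linalg.svd(P-P.mean(0))[2][0] if len(P)<1200 else [0,0]
    print(s[i],P.mean(0),np.degrees(np.arctan2(v[1],v[0]))%180)
h=np.array([577.5,-92])
```

```text
[619.5617956  -72.9805397   52.35834918]
[ 324   87   53   55 2290] [597.21347839   4.94605269] 0.0
[ 64 244   4  14  27] [510.8603863  -88.57660653] 92.52985508044344
[ 93 285  69  24 669] [540.10220514 -99.66417662] 10.17009445677168
```

View pics/w5.png

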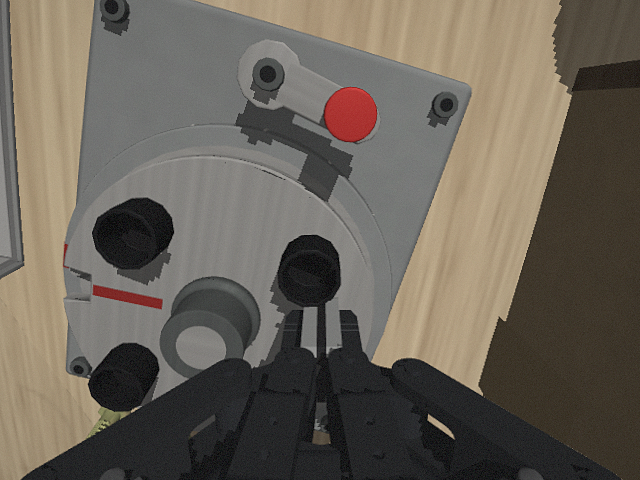

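The line now points left to the notch at (78,286), while the red mark shows at (66,251), so the notch may be slightly past the pin. I'll measure this carefully within the one picture.

Run:
```python
from h import *
w=ctrl.camera('wrist')
ang=lambda v:np.degrees(np.arctan2(v[1],v[0]))%360
h=at(w,203,344,71);p=at(w,268,74,52);k=at(w,350,114,75.5)
s=[at(w,115,8,18),at(w,445,104,18),at(w,79,369,18)]
print('hub',h,'piv',p,'knob',k,'screws',s)
print('ax->piv',ang(p-h),'screws',ang(s[1]-s[0]),ang(s[0]-s[2]),'knobdir',ang(k-p))
a=at(w,93,290,47);b=at(w,162,304,47);print('line',ang(a-b),ang(a-h),ang((a+b)/2-h))
# cups: tops (rims) 
c=[at(w,u,v,65) for u,v in [(140,232),(310,272),(126,377)]]
print('cups',c,[ang(q-h) for q in c],'diag',ang(c[2]-c[0]))
n=[at(w,u,v,47) for u,v in [(78,271),(80,299)]];print('notch corners',n,ang((n[0]+n[1])/2-h))
for z in (15,22,29): print('mark',z,at(w,66,251,z),ang(at(w,66,251,z)-h))
for f in (184,187.4,190): print(f,px(w,h+[66.5*np.cos(np.radians(f)),66.5*np.sin(np.radians(f)),38.8-71]),px(w,h+[79*np.cos(np.radians(f)),79*np.sin(np.radians(f)),29-71]))
im=w['color'][230:320,50:130,::-1];cv2.imwrite('pics/w5z.png',cv2.resize(im,None,fx=6.5,fy=6.5,interpolation=cv2.INTER_CUBIC))
```

```text
hub [578.84394531 -90.74500835  71.        ] piv [565.79601992   5.9797157   52.        ] knob [595.18982095   4.62023338  75.5       ] screws [array([493.74166244,   6.55112811,  18.        ]), array([635.35161905,  25.44116564,  18.        ]), array([ 516.4043293 , -174.92490386,   18.        ])]
ax->piv 97.68268111642817 screws 7.598105866515346 97.11822787637325 knobdir 357.35192024911555
line 190.5177410464725 192.3043991647067 192.97981425514257
cups [array([544.14692212, -60.06330817,  65.        ]), array([605.1563375 , -50.66667983,  65.        ]), array([ 554.0187497 , -123.24261025,   65.        ])] [np.float64(138.51448364196875), np.float64(56.71413251680923), np.float64(232.62348148876043)] diag 278.88071371268694
notch corners [array([518.02553335, -96.08893027,  47.        ]), array([ 521.42944039, -108.9043812 ,   47.        ])] 191.24314983115903
mark 15 [ 495.1585591  -109.18493243   15.        ] 192.4264464143588
mark 22 [ 498.73524166 -104.79846358   22.        ] 189.95013868279355
mark 29 [ 502.31192421 -100.41199473   29.        ] 187.19907425578486
184 [ 76.99915375 257.55631704] [ 62.88549097 241.38201597]
187.4 [ 76.14990952 265.50632662] [ 62.0250821 250.5052564]
190 [ 75.86549198 271.59689038] [ 61.78038004 257.48300197]
```

View pics/w5z.png

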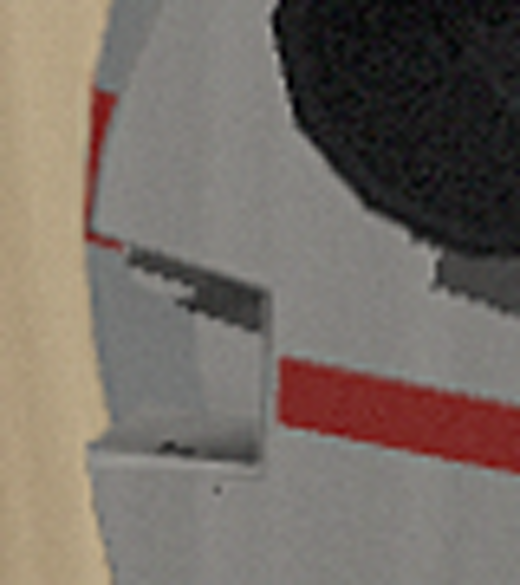

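step_arm(increments=[[1,2,-5,0,0],[1,2,-5,20,0],[1,2,-5,40,0],[1,-20,-10,40,0],[1,-42,-19,40,0],[1,-42,-19,28,0],[1,-42,-19,24,0],[1,-42,-19,24,0]])

```text
t: 8.35
tcp_pos: [578.8, -91.1, 76.1]
tcp_rot: [179.9, -0.0, 113.1]
wrist_force: [-0.4, -0.5, -0.2]
width: 0.0
finger_force: 0.0
```

Run:
```python
from h import *
o=ctrl.observe();print(o['t'],o['tcp_pos'],o['wrist_force'])
w=ctrl.camera('wrist');save(w,'w6.png')
hsv=cv2.cvtColor(w['color'],cv2.COLOR_RGB2HSV)
m=((hsv[...,0]<8)|(hsv[...,0]>172))&(hsv[...,1]>140)&(hsv[...,2]>60)
n,l,s,ce=cv2.connectedComponentsWithStats(m.astype(np.uint8))
for i in range(1,n):
  if s[i][4]>15:
    ys,xs=np.where(l==i)
    P=np.array([at(w,x,y,47)[:2] for x,y in zip(xs,ys)]);v=np.linalg.svd(P-P.mean(0))[2][0] if len(P)<1200 else [0,0]
    print(s[i],ce[i],P.mean(0),np.degrees(np.arctan2(v[1],v[0]))%180)
```

```text
8.35 [578.75189034 -91.05014956  76.12424223] [-0.439314   -0.46922972 -0.24983001]
[ 433   90   60   45 2051] [464.33057045 111.36372501] [601.91678197   7.43375817] 0.0
[171 217  15  33 255] [177.92941176 234.37647059] [506.42373588 -92.82644318] 111.05265976248215
[210 263  63  21 559] [240.7960644  272.82468694] [539.93531373 -99.62466607] 10.125313761802214
```

View pics/w6.png

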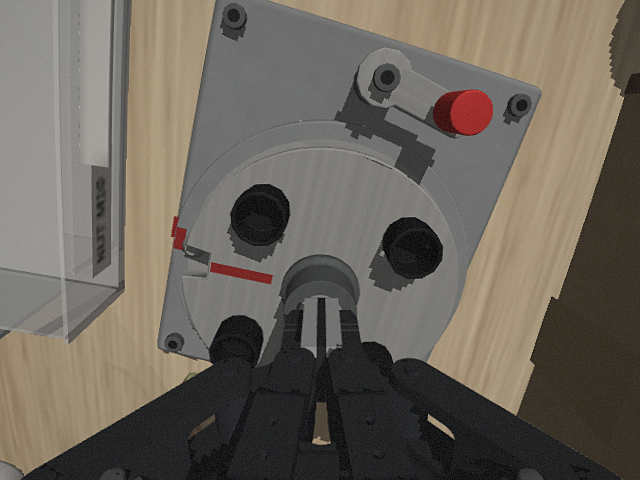

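The wrist view from above shows the notch at (195,262) and the pin at its upper edge near (190,250). The line points at 190.1° and the pin is at 187.5°, about 2.6° too far. That is within the pull-in range, so I'll press gently first.

step_arm(increments=[[1,-1,0,-3,0],[1,-1,0,-5,0],[1,-1,0,-6,0],[1,-1,0,-7,0],[1,-1,0,-7,0]])

```text
t: 9.02
tcp_pos: [576.8, -91.6, 69.5]
tcp_rot: [180.0, 0.0, 113.0]
wrist_force: [-0.7, -0.5, 4.1]
width: 0.2
finger_force: 2.2
```

step_arm(increments=[[1,0,0,-1,0],[1,0,0,-2,0],[1,0,0,-2,0]])

```text
t: 9.4
tcp_pos: [576.8, -91.6, 67.3]
tcp_rot: [180.0, -0.0, 113.0]
wrist_force: [-0.8, 1.0, 4.3]
width: -0.1
finger_force: 2.3
```

Sinking at about 4 N, so I'll keep going.

step_arm(increments=[[1,0,0,-1,0],[1,0,0,-2,0],[1,0,0,-3,0],[1,0,0,-3,0]])

```text
t: 9.9
tcp_pos: [576.9, -91.7, 64.3]
tcp_rot: [180.0, -0.0, 113.0]
wrist_force: [-1.0, 0.2, 4.5]
width: 0.2
finger_force: 2.1
```

step_arm(increments=[[1,0,0,-1,0],[1,0,0,-2,0],[1,0,0,-2,0]])

```text
t: 10.28
tcp_pos: [576.9, -91.6, 62.3]
tcp_rot: [180.0, -0.0, 113.0]
wrist_force: [-1.4, 1.4, 4.0]
width: -0.3
finger_force: 2.1
```

step_arm(increments=[[1,0,0,-0.5,0],[1,0,0,-1,0],[1,0,0,-1,0]])

```text
t: 10.65
tcp_pos: [576.9, -91.6, 62.1]
tcp_rot: [180.0, 0.0, 113.0]
wrist_force: [-1.3, 1.3, 9.6]
width: 0.1
finger_force: 5.0
```

step_arm(increments=[[1,0,0,-0.5,0],[1,0,0,-1,0],[1,0,0,-1,0],[1,0,0,5,0],[1,0,0,35,0],[1,0,0,60,0],[1,0,0,60,0]])

```text
t: 11.52
tcp_pos: [577.9, -92.3, 122.5]
tcp_rot: [179.8, 0.1, 113.0]
wrist_force: [-0.1, 0.8, -0.3]
width: 0.1
finger_force: 0.0
```

Run:
```python
from h import *
o=ctrl.observe();print(o['t'],o['tcp_pos'],o['joint_pos'])
w=ctrl.camera('wrist');save(w,'w7.png')
hsv=cv2.cvtColor(w['color'],cv2.COLOR_RGB2HSV)
m=((hsv[...,0]<8)|(hsv[...,0]>172))&(hsv[...,1]>140)&(hsv[...,2]>60)
n,l,s,ce=cv2.connectedComponentsWithStats(m.astype(np.uint8))
for i in range(1,n):
  if s[i][4]>15:
    ys,xs=np.where(l==i)
    P=np.array([at(w,x,y,38)[:2] for x,y in zip(xs,ys)]);v=np.linalg.svd(P-P.mean(0))[2][0] if len(P)<1200 else [0,0]
    print(s[i],ce[i],P.mean(0),np.degrees(np.arctan2(v[1],v[0]))%180,at(w,*ce[i],75.5))
```

```text
11.525 [577.87849608 -92.32746435 122.51146203] [ 27.30916543  35.4945778  -31.959366   114.19276058  29.7692248
  38.30727077  -0.73853099]
[ 411   92   43   34 1061] [433.79830349 107.76625825] [602.96311243   8.15438194] 12.492244768520644 [593.24327797   4.11746605  75.5       ]
[198 197  14  26 207] [204.00966184 210.26086957] [503.3855521  -98.15887018] 115.05943405118838 [510.18538731 -84.56814024  75.5       ]
[236 226  49  18 357] [260.03641457 234.14005602] [539.77937536 -99.14317561] 9.331927618004901 [540.53658577 -85.4062906   75.5       ]
```

View pics/w7.png

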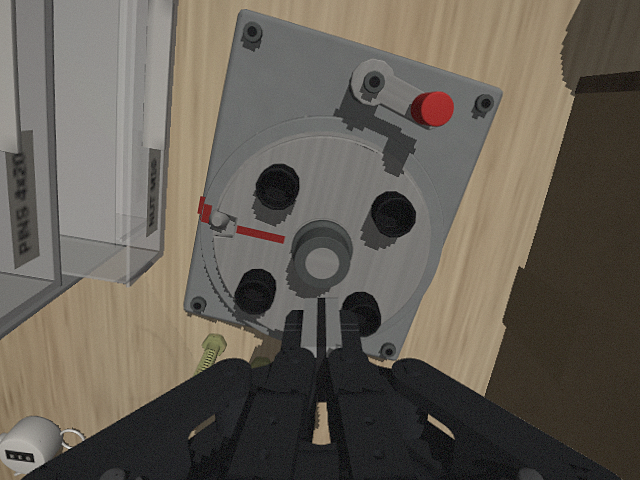

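The plate is home: the hub stopped at z = 62 under about 10 N, and the pin shows in the notch at (219,220). Next is the latch: knob at (433,108), pivot at (374,82).

step_arm(increments=[[1,2,40,0,0.12],[1,4,80,0,0.25],[1,6,124,0,0.38],[1,6,124,0,0.5],[1,6,124,-30,0.5],[1,6,124,-50,0.5],[1,6,124,-62,0.5],[1,6,124,-62,0.5]])

```text
t: 12.58
tcp_pos: [581.9, 31.9, 58.1]
tcp_rot: [-179.9, -0.1, 141.7]
wrist_force: [-0.2, -0.0, 0.5]
width: -0.1
finger_force: 0.0
```

Run:
```python
from h import *
o=ctrl.observe();print(o['t'],o['tcp_pos'],o['tcp_rot'],o['joint_pos'],o['wrist_force'])
C=o['tcp_pos'][:2];y0=o['tcp_rot'][2]
for i in range(1,21):
    f=52-5*i; p=np.array([564.5,6.5])+32*np.array([np.cos(np.radians(f)),np.sin(np.radians(f))])
    if i==11: C=q;y0=f+5+90;print()
    print('[1,%d,%d,0,%.2f],'%(*(p-C).round(),np.radians(f+90-y0)),end='');q=p.round()
```

```text
12.575 [581.88167263  31.93808728  58.11786739] [-1.79900724e+02 -8.73473018e-02  1.41684893e+02] [ 16.2941659   42.07861478 -34.18891487 115.71101582  41.19029967
  34.87599057   5.49127207] [-0.17345243 -0.04254093  0.53566547]
[1,4,-2,0,-0.08],[1,6,-4,0,-0.17],[1,8,-6,0,-0.26],[1,10,-8,0,-0.34],[1,11,-11,0,-0.43],[1,12,-13,0,-0.52],[1,13,-16,0,-0.61],[1,14,-19,0,-0.69],[1,14,-22,0,-0.78],[1,15,-24,0,-0.87],
[1,0,-3,0,-0.09],[1,0,-6,0,-0.17],[1,0,-9,0,-0.26],[1,-1,-11,0,-0.35],[1,-2,-14,0,-0.44],[1,-3,-17,0,-0.52],[1,-5,-19,0,-0.61],[1,-6,-21,0,-0.70],[1,-8,-23,0,-0.79],[1,-10,-25,0,-0.87],
```

step_arm(increments=[[1,4,-2,0,-0.08],[1,6,-4,0,-0.17],[1,8,-6,0,-0.26],[1,10,-8,0,-0.34],[1,11,-11,0,-0.43],[1,12,-13,0,-0.52],[1,13,-16,0,-0.61],[1,14,-19,0,-0.69],[1,14,-22,0,-0.78],[1,15,-24,0,-0.87]])

```text
t: 13.82
tcp_pos: [598.9, 9.7, 60.5]
tcp_rot: [179.8, -0.1, 91.7]
wrist_force: [-0.5, 2.0, -0.8]
width: 0.1
finger_force: 1.0
```

step_arm(increments=[[1,0,-3,0,-0.09],[1,0,-6,0,-0.17],[1,0,-9,0,-0.26],[1,-1,-11,0,-0.35],[1,-2,-14,0,-0.44],[1,-3,-17,0,-0.52],[1,-5,-19,0,-0.61],[1,-5,-19,0,-0.61]])

```text
t: 14.82
tcp_pos: [594.3, -9.9, 60.4]
tcp_rot: [179.9, -0.2, 57.0]
wrist_force: [1.4, -0.2, 1.3]
width: 0.1
finger_force: 0.9
```

Run:
```python
from h import *
w=ctrl.camera('wrist')
hsv=cv2.cvtColor(w['color'],cv2.COLOR_RGB2HSV)
m=((hsv[...,0]<8)|(hsv[...,0]>172))&(hsv[...,1]>140)&(hsv[...,2]>60)
n,l,s,ce=cv2.connectedComponentsWithStats(m.astype(np.uint8))
for i in range(1,n):
  if s[i][4]>15:
    k=at(w,*ce[i],75.5 if s[i][4]>900 else 38); d=k[:2]-[565,6.2];print(s[i],ce[i],k,np.degrees(np.arctan2(d[1],d[0])),np.hypot(*d))
```

step_arm(increments=[[1,-3,-2,0,-0.09],[1,-5,-4,0,-0.17],[1,-6,-5,0,-0.22],[1,-6,-5,0,-0.22]])

```text
t: 15.38
tcp_pos: [588.3, -15.4, 60.0]
tcp_rot: [179.9, -0.2, 44.4]
wrist_force: [3.3, 1.1, 2.4]
width: 0.1
finger_force: 1.5
```

step_arm(increments=[[1,-1,-1,0,-0.03],[1,-2,-2,0,-0.06],[1,-2,-2,0,-0.06]])

```text
t: 15.75
tcp_pos: [588.3, -16.2, 60.1]
tcp_rot: [179.8, -0.4, 40.9]
wrist_force: [6.5, 2.6, 0.2]
width: 0.1
finger_force: 3.3
```

step_arm(increments=[[1,-1,-1,0,0],[1,-2,-1,0,0],[1,-2,-1,0,0],[1,5,7,0,0],[1,8,12,20,0],[1,8,12,60,0],[1,-10,-40,90,0.3],[1,-30,-90,100,0.6],[1,-30,-110,100,0.9],[1,-30,-110,100,1.1]])

```text
t: 17.0
tcp_pos: [551.2, -131.4, 158.4]
tcp_rot: [-179.7, 0.2, 83.9]
wrist_force: [-0.1, 0.4, 0.5]
width: 0.1
finger_force: 0.0
```

Run:
```python
from h import *
o=ctrl.observe();print(o['t'],o['tcp_pos'],o['tcp_rot'],o['wrist_force'],o['qd'].round(1))
w=ctrl.camera('wrist');save(w,'w8.png')
hsv=cv2.cvtColor(w['color'],cv2.COLOR_RGB2HSV)
m=((hsv[...,0]<8)|(hsv[...,0]>172))&(hsv[...,1]>140)&(hsv[...,2]>60)
n,l,s,ce=cv2.connectedComponentsWithStats(m.astype(np.uint8))
for i in range(1,n):
  if s[i][4]>15:
    k=at(w,*ce[i],75.5 if s[i][4]>700 else 38); d=k[:2]-[565,6.2];print(s[i],ce[i],k,np.degrees(np.arctan2(d[1],d[0])),np.hypot(*d))
```

```text
17.0 [ 551.18382016 -131.39988584  158.37009952] [-1.79658102e+02  1.57569745e-01  8.38622666e+01] [-0.14194029  0.37993588  0.48351464] [ 15.2   3.6 -25.6  -0.5  17.5   4.3  67.1]
[319  39  29  32 701] [333.24536377  54.89015692] [568.15492161 -23.73035492  75.5       ] -83.98274319231194 30.09617377773853
[280 178  43  17 286] [301.13986014 186.05244755] [539.76868635 -99.11770556  38.        ] -103.47261618965189 108.29791453556814
[242 185  16  18 138] [249.70289855 193.86231884] [ 503.88317216 -100.7673029    38.        ] -119.74191528297125 123.19606542225861
```

View pics/w8.png

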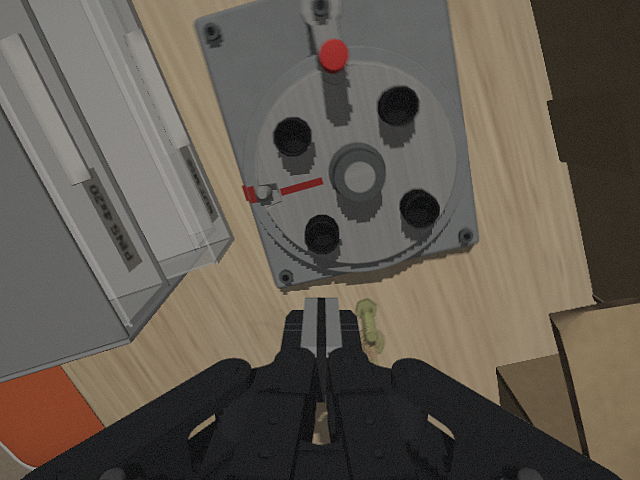

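The latch arm points at the spindle with the knob at (333,55), −84° against an expected −82.5°, and the pin sits in the notch at (264,193). I'll let the arm settle and then hand in.

step_arm(increments=[[1,0,0,20,0],[1,0,0,20,0],[1,0,0,20,0],[1,0,0,20,0]])

```text
t: 17.55
tcp_pos: [553.8, -127.6, 178.5]
tcp_rot: [-179.9, 0.0, 83.8]
wrist_force: [1.0, 0.4, -0.5]
width: 0.3
finger_force: 0.0
```

```bash
python3 -c "
from rig import ctrl
print(ctrl.hand_in())"
```

```text
the job is handed in; nothing more can be done
None
```

I turned the plate over its pin, pressed it home with about 10 N, swung the latch to its stop and handed the job in at about 17.6 s; no verdict came back, but the last camera view showed the pin in the notch and the latch closed over the rim.

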